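# Sort the loose crystals back into their specimen trays

## Robot

A 6-joint arm with a two-finger parallel gripper is mounted at the origin on the work surface. World frame = base frame: x ahead of the robot, y to its left, z up, the work surface at z = 0. Lengths are in mm, angles in rad, forces in N, time in s.
With the tool pointing down it reaches from about 325 to 750 mm from the base axis. Payload 7.6 kg.
Tool frame: the origin (TCP) lies midway between the tips of the shut fingers; the grasp point (between the pads) lies bot.grip_point_offset behind it (bot.grip_point_offset is the distance from the TCP to the grasp point, in mm); z points along the fingers, y is the line along which they close (so a half turn about z gives the same grasp; the last joint's range is limited). The gripper opens to 85 mm and grips with 20 to 120 N. Pads are 22 mm wide; open, the fingers measure 114 mm over their backs; the gripper's body (76 mm by 85 mm) begins 54 mm behind the grasp point. The pads swing forward as they close: fully open they stand 13 mm farther back than shut.
Start: joints at [1.088, 0.052, 1.401, -0, 1.689, -0.07], TCP at [210.605, 480.93, 205.123] pointing down, gripper open.
Joint ranges: [-2.9, 2.9], [-0.91, 2.17], [0.12, 2.37], [-1.06, 4.2], [0.26, 2.73], [-2.93, 2.93]. Speed limits (rad/s): [2.57, 2.57, 3.01, 3.14, 3.14, 3.14].

## Interface

Orientations are given as a rotation vector (axis times angle).
In Python, from workcell import bot, viewer, job gives the robot as it stands.
- The arm moves only by the tool play_rows, never from a script. Its argument "series" is text: rows parted by semicolons, each of 6 numbers parted by spaces: the shift along the world's x, y, z in cm, then the turn, a rotation vector about the world's x, y, z in degrees. A call has 1 to 12 rows; each row shifts and turns the commanded pose from where the row before left it; what a row does not reach is not made up. A row lasts 1/12 s, in which the tool goes at most 41.7 mm and 7.16 degrees, less where a joint would pass 70% of its speed; a pose out of reach is approached as far as the arm can. A call is refused whole if a number of a shift passes 4.17 or a number of a turn 7.16, either way. A call with a gripper value outside its range is refused whole. "gripper" is the opening, from 0 (shut) to 1 (fully open), set as the call begins (left out, the last holds). The fingers move at their own pace and stop on an object; "squeeze" is the grip in N (left out, the last holds). Time passes only in rows, so rows that do not move let the fingers close. It gives the time, the measured TCP pose, the force, the opening and the grip force at its end, in the units of the state.
- bot.read_state(): the state, without advancing time (a new reading comes with each control period).
- viewer.read_camera(name): name is "side" or "top" or "wrist"; returns the picture (420x560x3 uint8, red, green, blue); there is no depth.
- viewer.camera_params(name): a dict with "fx", "fy", "cx", "cy" (pixels), "pose" (4x4, takes a point from camera to world coordinates); the wrist camera has in their place "T_tool_cam" (4x4, takes a point from camera to tool coordinates, whose origin is the TCP and whose axes are the flange's). Camera axes: x right, y down, z forward; pixel columns grow to the right and rows downward; lengths in mm; the calibration is good to about 2 mm. A picture is of the moment at which its call begins: read the wrist's pose just before it. camera_params takes no time and is no camera call.
- job.finish_job(): hands the job in; it is judged then, once.
The state is a dict: "time_s": time; "joint_positions": joint angles; "dq": joint speeds; "tau": joint torques, N m; "tcp_pos": TCP position; "orientation": TCP orientation; "wrist_force": force on the tool from outside, world axes, zero at the start; "wrist_torque": the same for the moment, N m; "finger_gap": finger opening in mm; "gripper_force": force on a finger pad.
Only numpy, scipy, OpenCV 4.12 (cv2) and the standard library are available. Lean on these libraries where they do the work, as an engineer would, in place of code of your own. Each camera call takes 0.05 s, during which the arm holds its last target. There are 200 camera calls.

## Task

After the lesson, put the five loose milky-white crystals back into the specimen trays: each goes into the tray whose mounted sample has its own crystal form (rounded twelve-faced garnets, long square scapolites, flat slant-ended gypsum tablet). Set each one down gently on the black floor of its tray, never dropping it, with the scapolites and the gypsum lying flat and no two of them touching. Leave the hand lens and the streak plate where they lie.

Things in the scene. Friction and masses are not known exactly. Their poses are not given: they have to be found in the camera images.
- garnet_1: loose milky-white garnet, rounded twelve-faced form (rhombic dodecahedron), 44 mm high, 62 mm from point to point along its x. Origin at its centre, 22 mm above the counter; z up. It rests on a face; two faces are vertical, 44 mm apart, facing its +y and -y: grip there, fingers closing along its y. About 200 g
- garnet_2: loose milky-white garnet, rounded twelve-faced form (rhombic dodecahedron), 44 mm high, 62 mm from point to point along its x. Origin at its centre, 22 mm above the counter; z up. It rests on a face; two faces are vertical, 44 mm apart, facing its +y and -y: grip there, fingers closing along its y. About 200 g
- scapolite_1: loose milky-white scapolite, long square prism 32 x 32 mm with a four-sided point at each end, 92 mm long over the points (flat sides 56 mm), lying with its length along its x. Origin at its centre, 16 mm above the counter; z up. Grip its vertical sides, 32 mm apart, fingers closing along its y. About 200 g
- scapolite_2: loose milky-white scapolite, long square prism 32 x 32 mm with a four-sided point at each end, 92 mm long over the points (flat sides 56 mm), lying with its length along its x. Origin at its centre, 16 mm above the counter; z up. Grip its vertical sides, 32 mm apart, fingers closing along its y. About 200 g
- gypsum: loose milky-white gypsum tablet, a flat slant-ended plate (parallelogram from above), 16 mm thick: long sides 76 mm, 54 mm apart, along its x; ends slanted at 66 degrees, 100 mm from end to end over the sharp corners; all sides vertical. It lies flat; origin at its centre, 8 mm above the counter; z up. Grip the long sides, fingers closing along its y. About 150 g
- tray_garnet: white tray, black floor, fixed, 164 (x) by 192 mm (y). Origin: centre of underside; z up. Floor at 4 mm, rim top at 16 mm, walls 4 mm. Far end (x +38 to +76, y -36 to +36 mm): dark block with mounted sample, a garnet at 0.7 size, top at 45 mm. Free floor: x -78 to +38, y -92 to +92 mm; fits two side by side, e.g. at x -21, y +42 and -42 mm. Its x points away from the robot, within 0.25 rad
- tray_scapolite: white tray, black floor, fixed, 164 (x) by 192 mm (y). Origin: centre of underside; z up. Floor at 4 mm, rim top at 16 mm, walls 4 mm. Far end (x +38 to +76, y -36 to +36 mm): dark block with mounted sample, a scapolite at 0.7 size, top at 36 mm. Free floor: x -78 to +38, y -92 to +92 mm; fits two side by side, e.g. at x -21, y +42 and -42 mm. Its x points away from the robot, within 0.25 rad
- tray_gypsum: white tray, black floor, fixed, 164 (x) by 192 mm (y). Origin: centre of underside; z up. Floor at 4 mm, rim top at 16 mm, walls 4 mm. Far end (x +38 to +76, y -36 to +36 mm): dark block with mounted sample, a gypsum tablet at 0.7 size, top at 25 mm. Free floor: x -78 to +38, y -92 to +92 mm; fits two side by side, e.g. at x -21, y +42 and -42 mm. Its x points away from the robot, within 0.25 rad
- streak_plate: bystander: white porcelain streak plate, a loose flat tile 75 (x) by 50 (y) by 7 mm with two dark scratches; origin at the centre of its underside. Not to be moved
- loupe: bystander: small folding hand lens, loose, steel cover with a black lens ring swung out of it, 78 mm (x) by 27 mm by 18 mm high; origin on its underside, near the middle. Not to be moved
Mind the look-alikes: they are no part of the job. Leave any brown look-alike of the gypsum alone. Leave any yellow look-alike of the garnet_2 alone.

How it is judged (in metres and radians):
At the end, for the whole second after the job is handed in: Each crystal rests on the free floor of its own kind's tray (centre at tray x -78 to +38, y -92 to +92 mm, height within 5 mm of resting); scapolites and gypsum level within 0.16 rad; the two garnets do not touch, nor the two scapolites; all at rest and released (x of garnet_1 in the frame of tray_garnet between -0.078 and 0.038 m and y of garnet_1 in the frame of tray_garnet between -0.092 and 0.092 m and z of garnet_1 in the frame of tray_garnet between 0.021 and 0.031 m and linear speed of each of garnet_1, garnet_2, scapolite_1, scapolite_2, gypsum below 0.02 m/s and contact force between each of garnet_1, garnet_2, scapolite_1, scapolite_2, gypsum and the fingers below 0.05 N and x of garnet_2 in the frame of tray_garnet between -0.078 and 0.038 m and y of garnet_2 in the frame of tray_garnet between -0.092 and 0.092 m and z of garnet_2 in the frame of tray_garnet between 0.021 and 0.031 m and x of scapolite_1 in the frame of tray_scapolite between -0.078 and 0.038 m and y of scapolite_1 in the frame of tray_scapolite between -0.092 and 0.092 m and z of scapolite_1 in the frame of tray_scapolite between 0.015 and 0.025 m and angle between scapolite_1's own x axis and vertical between 1.41 and 1.73 rad and x of scapolite_2 in the frame of tray_scapolite between -0.078 and 0.038 m and y of scapolite_2 in the frame of tray_scapolite between -0.092 and 0.092 m and z of scapolite_2 in the frame of tray_scapolite between 0.015 and 0.025 m and angle between scapolite_2's own x axis and vertical between 1.41 and 1.73 rad and x of gypsum in the frame of tray_gypsum between -0.078 and 0.038 m and y of gypsum in the frame of tray_gypsum between -0.092 and 0.092 m and z of gypsum in the frame of tray_gypsum between 0.007 and 0.017 m and (angle between gypsum's own z axis and vertical below 0.16 rad or angle between gypsum's own z axis and vertical above 2.98 rad) and contact force between garnet_1 and garnet_2 below 0.02 N and contact force between scapolite_1 and scapolite_2 below 0.02 N).
It fails at once if a crystal is dropped or slammed down: faster than 0.7 m/s with its centre less than 55 mm above the counter (a free fall of over 25 mm) ((height (world z) of garnet_1 below 0.055 m and linear speed of garnet_1 above 0.7 m/s) or (height (world z) of garnet_2 below 0.055 m and linear speed of garnet_2 above 0.7 m/s) or (height (world z) of scapolite_1 below 0.055 m and linear speed of scapolite_1 above 0.7 m/s) or (height (world z) of scapolite_2 below 0.055 m and linear speed of scapolite_2 above 0.7 m/s) or (height (world z) of gypsum below 0.055 m and linear speed of gypsum above 0.7 m/s)).
It fails at once if the streak plate is shifted by more than 20 mm (distance of streak_plate from where it was at the start of the episode above 0.02 m).
It fails at once if the hand lens is shifted by more than 20 mm (distance of loupe from where it was at the start of the episode above 0.02 m).
It also fails if it takes over 128 s, if anything falls off the work surface, if the arm or the gripper's body presses on something with over 40 N, if the wrist force passes 120 N, or if a joint passes its speed limit or range.

## Working session

There is one attempt and no reset: what is moved stays moved. The work goes in short steps, Python scripts to look and compute and a tool call to move; the robot and the scene stay as the last step left them, time stands still between calls to the robot, and variables do not carry over. Pictures are saved under pics/ and viewed, at most 15 in all, crops included, and the job is handed in when it is done.

Besides the shell and the picture viewer there is one more tool, called after ">>>" as name(argument=value, ...) on one line, values as JSON. play_rows: Moves the arm, as the interface text tells. Its arguments: {"type":"object","properties":{"series":{"type":"string"},"gripper":{"type":"number"},"squeeze":{"type":"number"}},"required":["series"]}

```bash
mkdir -p pics; ls
python3 - <<'E'
from workcell import bot, viewer
import cv2
s=bot.read_state()
print(s, bot.grip_point_offset)
for n in ["top","side"]:
    cv2.imwrite(f"pics/{n}0.png",viewer.read_camera(n)[:,:,::-1])
    print(n,viewer.camera_params(n))
print(viewer.camera_params("wrist"))
E
```

```text
pics
{'time_s': 0.0, 'joint_positions': array([ 1.08768417e+00,  5.28265944e-02,  1.40172508e+00,  1.75929009e-06,
        1.68861545e+00, -7.02895309e-02]), 'dq': array([-0.00161089, -0.00054786,  0.00134195,  0.00188014, -0.00046401,
       -0.00189498]), 'tau': array([ 5.24925090e-04, -3.81668186e+01, -3.60190451e+01, -5.12748056e-05,
        6.07228591e-03,  2.71470373e-05]), 'tcp_pos': array([210.44043267, 480.60026212, 204.27760999]), 'orientation': array([-6.43776390e-01, -3.07448171e+00,  2.37802039e-03]), 'wrist_force': array([ 0.59242976,  0.72089906, -0.60854348]), 'wrist_torque': array([-0.03265058,  0.02555063,  0.00290031]), 'gripper_force': 0.0, 'finger_gap': 85.4646478396755} 18.700000000000003
top {'fx': 401.30536484147916, 'fy': 401.30536484147916, 'cx': 278.6917663306187, 'cy': 213.53149445174662, 'pose': array([[-2.62419326e-02, -9.93341548e-01,  1.12178113e-01,
         2.93397798e+02],
       [-9.99435125e-01,  2.37136205e-02, -2.38137782e-02,
         2.11713909e+01],
       [ 2.09950661e-02, -1.12739666e-01, -9.93402725e-01,
         1.09638716e+03],
       [ 
[... 291 characters left out ...]
650389e-01,  5.46862346e-01, -8.01287941e-01,
         1.06521582e+03],
       [ 6.27300606e-03, -8.25071386e-01, -5.64993678e-01,
         7.94178326e+02],
       [ 0.00000000e+00,  0.00000000e+00,  0.00000000e+00,
         1.00000000e+00]])}
{'fx': 297.755990040987, 'fy': 297.755990040987, 'cx': 280.36155307499604, 'cy': 215.01808092377607, 'T_tool_cam': array([[ 8.12906023e-04, -9.49643418e-01, -3.13331642e-01,
         8.02741060e+01],
       [ 9.99999393e-01,  5.39022001e-04,  9.60729123e-04,
         3.86329486e-01],
       [-7.43457440e-04, -3.13332233e-01,  9.49643280e-01,
        -1.67931517e+02],
       [ 0.00000000e+00,  0.00000000e+00,  0.00000000e+00,
         1.00000000e+00]])}
```

View pics/top0.png

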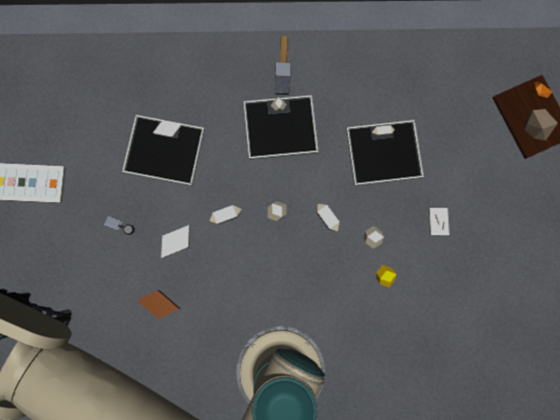

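View pics/side0.png

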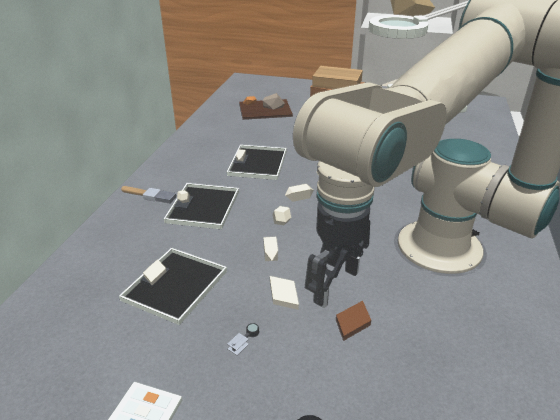

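Top view: gypsum (175,242) and its tray (163,150); garnets (277,211) and (374,237), tray (281,127); scapolites (225,214) and (328,217), tray (385,152). The brown tablet (159,304) and yellow garnet (387,276) are decoys. The streak plate (440,221) and lens (119,226) stay put.

```bash
cat > h.py <<'E'
import numpy as np, cv2
from scipy.spatial.transform import Rotation as R
from workcell import bot, viewer
def campose(n):
    p=viewer.camera_params(n)
    if n=="wrist":
        s=bot.read_state(); T=np.eye(4); T[:3,:3]=R.from_rotvec(s["orientation"]).as_matrix(); T[:3,3]=s["tcp_pos"]
        p["pose"]=T@p["T_tool_cam"]
    return p
def ray(p,uv,z):
    uv=np.atleast_2d(np.asarray(uv,float))
    d=np.c_[(uv[:,0]-p["cx"])/p["fx"],(uv[:,1]-p["cy"])/p["fy"],np.ones(len(uv))]@p["pose"][:3,:3].T
    o=p["pose"][:3,3]; return o+d*((z-o[2])/d[:,2])[:,None]
def axis(P):  # centroid, direction of long axis of a filled polygon's points in xy (rad), box size
    r=cv2.minAreaRect(P[:,:2].astype(np.float32)); return r
def pca(p,mask,z):
    ys,xs=np.nonzero(mask); P=ray(p,np.c_[xs,ys],z)[:,:2]; c=P.mean(0)
    w,v=np.linalg.eigh(np.cov((P-c).T)); d=v[:,1]
    ext=np.ptp((P-c)@v,axis=0)
    return c,np.degrees(np.arctan2(d[1],d[0]))%180,ext[::-1],np.sqrt(w[::-1])
E
python3 - <<'E'
from h import *
im=cv2.imread("pics/top0.png"); p=campose("top")
hsv=cv2.cvtColor(im,cv2.COLOR_BGR2HSV)
def comps(m,lo,hi):
    n,l,st,ce=cv2.connectedComponentsWithStats(m.astype(np.uint8))
    return [(i,l==i,st[i],ce[i]) for i in range(1,n) if lo<st[i][4]<hi]
roi=np.zeros(im.shape[:2],bool); roi[90:285,100:460]=1
print("pale, whole")
for i,m,st,ce in comps((hsv[...,2]>130)&(hsv[...,1]<90)&roi,60,2000):
    print(ce.round(),st[4],*[np.round(x,1) for x in pca(p,m,10)])
print("bright tops")
for i,m,st,ce in comps((hsv[...,2]>205)&(hsv[...,1]<90)&roi,25,2000):
    print(ce.round(),st[4],*[np.round(x,1) for x in pca(p,m,30)])
print("trays")
for i,m,st,ce in comps((hsv[...,2]<40)&roi,1500,9000):
    c=np.vstack(cv2.findContours(m.astype(np.uint8),0,1)[0])[:,0]
    hu=cv2.convexHull(c)[:,0]
    print(ce.round(),st[4],cv2.minAreaRect(ray(p,hu,6)[:,:2].astype(np.float32)))
big=cv2.resize(im[190:262,150:450],None,fx=2.66,fy=2.66,interpolation=cv2.INTER_CUBIC)
t=cv2.resize(im[95:190,120:430],(800,245),interpolation=cv2.INTER_CUBIC)
cv2.imwrite("pics/crop.png",np.vstack([t,cv2.resize(big,(800,192))]))
s=bot.read_state(); print(R.from_rotvec(s["orientation"]).as_matrix().round(3))
E
```

```text
pale, whole
[281. 121.] 456 [677.2 -18.2] 95.2 [196.  167.5] [69.4 64.2]
[163. 141.] 654 [626.9 308.4] 105.6 [244.7 231. ] [60.3 59.3]
[388. 151.] 370 [ 585.5 -314.4] 95.2 [194.6 165.4] [76.2 66.4]
[383. 130.] 145 [ 646.1 -303.7] 94.7 [57.4 23.2] [15.2  6.3]
[275. 211.] 209 [422.4   4.7] 148.8 [44.9 43.7] [11.6 10.9]
[225. 214.] 341 [418.8 142.2] 109.4 [86.3 33.7] [22.   9.3]
[328. 216.] 342 [ 405. -139.] 34.5 [87.6 34.2] [22.3  9.3]
[439. 221.] 493 [ 385. -444.] 179.3 [72.2 51.3] [21.4 14.8]
[112. 223.] 117 [402.4 445.5] 65.1 [39.  24.9] [10.2  7.1]
[175. 241.] 601 [348.6 277. ] 129.9 [109.2  67.2] [24.4 14.7]
[374. 238.] 225 [ 344.1 -262.1] 170.7 [54.5 45.2] [12.7 11.2]
bright tops
trays
[280. 128.] 3018 ((662.4404296875, -15.680007934570312), (149.21871948242188, 178.97946166992188), 4.38667631149292)
[163. 152.] 3111 ((602.7213134765625, 309.9776611328125), (177.32933044433594, 150.9322967529297), 77.69544219970703)
[385. 154.] 3021 ((583.4616088867188, -305.4978942871094), (150.76284790039062, 177.4273681640625), 5.364262580871582)
[[-0.916  0.401 -0.001]
 [ 0.401  0.916 -0.001]
 [ 0.    -0.001 -1.   ]]
```

View pics/crop.png

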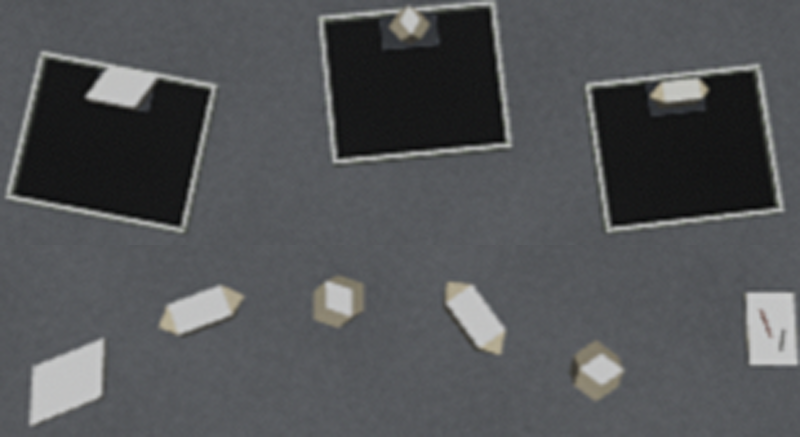

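The crop confirms the identities: garnet, scapolite and gypsum forms match their trays as I listed them. Going to the gypsum first.

>>> play_rows(series="1.74 -2.55 -0.3 0 0 -5.7;1.74 -2.55 -0.3 0 0 -5.7;1.74 -2.55 -0.3 0 0 -5.7;1.74 -2.55 -0.3 0 0 -5.7;1.74 -2.55 -0.3 0 0 -5.7;1.74 -2.55 -0.3 0 0 -5.7;1.74 -2.55 -0.3 0 0 -5.7;1.74 -2.55 -0.3 0 0 -5.7;0 0 0 0 0 0;0 0 0 0 0 0", gripper=1, squeeze=40)

```text
time_s: 0.93
tcp_pos: [350.2, 275.8, 180.7]
orientation: [-1.788, -2.583, 0.001]
wrist_force: [-0.0, 0.7, 0.3]
finger_gap: 85.6
gripper_force: 0.0
```

```bash
cat >> h.py <<'E'
def snap(n,name):
    p=campose(n); im=viewer.read_camera(n)[:,:,::-1].copy(); cv2.imwrite(f"pics/{name}.png",im); return p,im
def st():
    s=bot.read_state(); M=R.from_rotvec(s["orientation"]).as_matrix()
    print("t",round(s["time_s"],2),"tcp",s["tcp_pos"].round(1),"phi",round(np.degrees(np.arctan2(M[1,1],M[0,1])),1),"tilt",M[:2,2].round(3),"gap",round(s["finger_gap"],1),"F",round(s["gripper_force"],1),"wf",s["wrist_force"].round(1),"q6",s["joint_positions"][5].round(2))
def pale(im,z,p,vmin=130,lo=800,eps=0.02):
    hsv=cv2.cvtColor(im,cv2.COLOR_BGR2HSV); m=((hsv[...,2]>vmin)&(hsv[...,1]<90)).astype(np.uint8)
    for c in cv2.findContours(m,0,1)[0]:
        if cv2.contourArea(c)<lo: continue
        a=cv2.approxPolyDP(c,eps*cv2.arcLength(c,True),True)[:,0]
        P=ray(p,a,z)[:,:2]; e=np.roll(P,-1,0)-P
        mk=cv2.drawContours(np.zeros_like(m),[c],-1,1,-1)
        k=pca(p,mk,z)
        print("C",k[0].round(1),"ang",round(k[1],1),"ext",k[2].round(1),"px",c[:,0].mean(0).round(),"hull mid",((P.max(0)+P.min(0))/2).round(1))
        print("  edges",[(round(float(np.hypot(*x)),1),round(float(np.degrees(np.arctan2(x[1],x[0]))%180),1)) for x in e])
E
python3 - <<'E'
from h import *
st(); p,im=snap("wrist","w1"); pale(im,16,p)
E
```

```text
t 0.93 tcp [350.2 275.8 180.7] phi 20.6 tilt [-0.001 -0.   ] gap 85.6 F 0.0 wf [-0.   0.7  0.3] q6 0.22
C [326.2 281.6] ang 26.0 ext [805.3 522.8] px [276. 189.] hull mid [427.8 192.2]
  edges [(490.6, 94.7), (352.1, 56.0), (184.7, 113.4), (221.1, 20.7), (184.4, 110.2), (334.2, 168.7), (225.4, 125.9), (206.6, 30.0), (209.1, 48.2), (189.5, 130.3), (526.3, 22.2)]
```

View pics/w1.png

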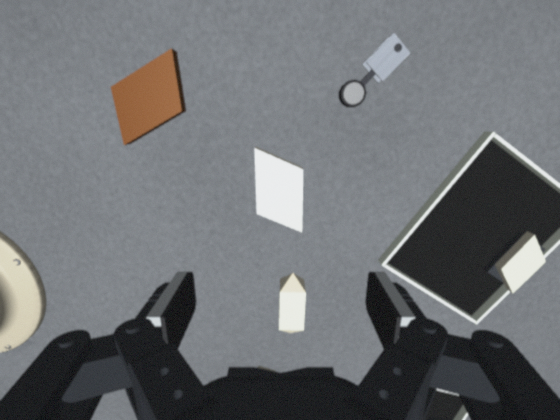

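Run:
```python
from h import *
p=campose("wrist"); im=cv2.imread("pics/w1.png"); im[260:]=0; pale(im,16,p,200,500,0.04)
```

```text
C [348.3 276.8] ang 129.7 ext [108.2  65.3] px [278. 190.] hull mid [349.2 275.5]
  edges [(73.7, 111.1), (56.9, 177.3), (73.3, 111.1), (57.0, 176.9)]
C [552.2 365.3] ang 56.6 ext [206.8 101. ] px [470. 184.] hull mid [573.  330.9]
  edges [(103.8, 168.2), (180.7, 77.7), (177.1, 77.1), (101.7, 170.2)]
```

>>> play_rows(series="-0.19 0.1 -2.8 0 0 0.5;0 0 -2.8 0 0 0;0 0 -2.8 0 0 0;0 0 -2.8 0 0 0;0 0 -2.8 0 0 0;0 0 -2.8 0 0 0;0 0 -0.6 0 0 0;0 0 -0.4 0 0 0;0 0 0 0 0 0", gripper=1)

```text
time_s: 1.73
tcp_pos: [347.8, 278.6, 3.5]
orientation: [-1.772, -2.594, -0.0]
wrist_force: [0.8, -0.2, 0.2]
finger_gap: 85.4
gripper_force: 0.0
```

>>> play_rows(series="0 0 0 0 0 0;0 0 0 0 0 0;0 0 0 0 0 0;0 0 0 0 0 0;0 0 0 0 0 0;0 0 0 0 0 0;0 0 0 0 0 0;0 0 0 0 0 0", gripper=0, squeeze=40)

```text
time_s: 2.4
tcp_pos: [347.9, 277.9, 3.2]
orientation: [1.774, 2.593, 0.0]
wrist_force: [0.7, 1.1, -0.5]
finger_gap: 0.0
gripper_force: 0.0
```

Run:
```python
from h import *
st(); p,im=snap("wrist","w2"); p2,t=snap("top","t2"); p3,s=snap("side","s2")
cv2.imwrite("pics/c2.png",np.hstack([cv2.resize(im,(400,300)),cv2.resize(s[240:340,230:363],(400,300),interpolation=2)]))
```

```text
t 2.4 tcp [347.9 277.9   3.2] phi 21.2 tilt [0. 0.] gap 0.0 F 0.0 wf [ 0.7  1.1 -0.5] q6 0.22
```

View pics/c2.png

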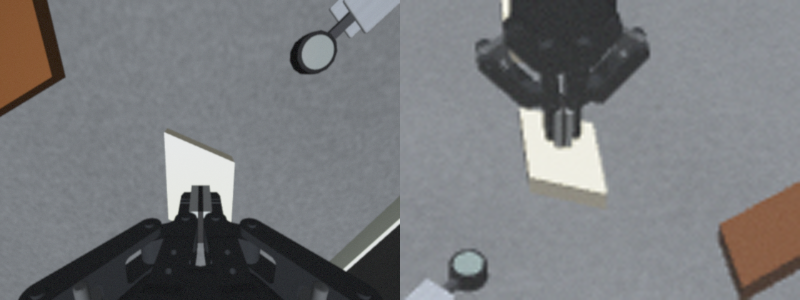

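Run:
```python
from h import *
def proj(p,X):
    T=np.linalg.inv(p["pose"]); c=T[:3,:3]@X+T[:3,3]; return np.round([p["cx"]+p["fx"]*c[0]/c[2],p["cy"]+p["fy"]*c[1]/c[2]],1)
ps=campose("side"); pw=campose("wrist")
for z in (3,10,16,20,24): print(z,proj(ps,np.array([347.9,277.9,z])),proj(pw,np.array([347.9,277.9,z])))
im=cv2.imread("pics/w2.png"); s=cv2.imread("pics/s2.png")
cv2.imwrite("pics/c3.png",np.hstack([cv2.resize(im[220:300,220:340],(400,267),interpolation=2),cv2.resize(s[262:302,254:314],(400,267),interpolation=2)]))
```

```text
3 [282.9 294.7] [279.4 253.7]
10 [282.9 292.5] [279.4 258.8]
16 [283.  290.6] [279.4 263.5]
20 [283.  289.3] [279.3 266.8]
24 [283. 288.] [279.3 270.3]
```

View pics/c3.png

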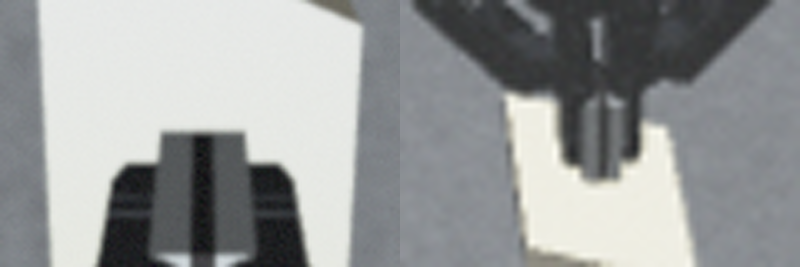

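>>> play_rows(series="0 0 1.5 0 0 0;0 0 1.5 0 0 0;0 0 1.5 0 0 0;0 0 1.5 0 0 0;0 0 0 0 0 0;0 0 0 0 0 0", gripper=0)

```text
time_s: 3.05
tcp_pos: [348.3, 278.2, 63.4]
orientation: [1.773, 2.592, 0.002]
wrist_force: [0.3, -0.9, 0.3]
finger_gap: -0.2
gripper_force: 0.0
```

Run:
```python
from h import *
st(); p,im=snap("wrist","w3"); p3,s=snap("side","s3")
pale(np.where(np.arange(420)[:,None,None]<255,im,0).astype(np.uint8),16,p,200,500,0.04)
cv2.imwrite("pics/c4.png",np.hstack([cv2.resize(im[150:300,180:380],(400,300),interpolation=2),cv2.resize(s[230:310,230:337],(400,300),interpolation=2)]))
```

```text
t 3.05 tcp [348.3 278.2  63.4] phi 21.2 tilt [0.001 0.001] gap -0.2 F 0.0 wf [ 0.3 -0.9  0.3] q6 0.22
C [343.6 283.9] ang 141.3 ext [85.5 68.4] px [275. 217.] hull mid [343.9 279.1]
  edges [(68.5, 111.0), (52.5, 21.2), (44.5, 110.3), (58.2, 176.9)]
```

View pics/c4.png

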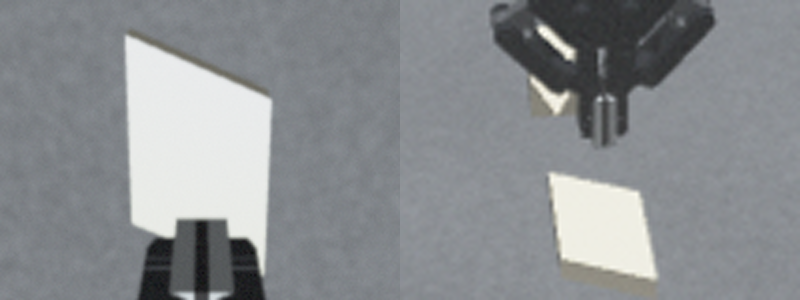

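Fingers shut still show tips well behind the reported TCP (side view ≈18 mm). I'll probe gently on the gypsum's top to measure it.

>>> play_rows(series="0 0 -2 0 0 0;0 0 -2 0 0 0;0 0 -1.5 0 0 0;0 0 -0.5 0 0 0;0 0 0 0 0 0")

```text
time_s: 3.57
tcp_pos: [346.5, 277.0, 1.0]
orientation: [-1.773, -2.592, 0.007]
wrist_force: [-0.4, 0.3, 0.6]
finger_gap: -0.2
gripper_force: 0.0
```

>>> play_rows(series="0 0 -0.1 0 0 0;0 0 0 0 0 0")

```text
time_s: 3.73
tcp_pos: [348.3, 278.2, 2.8]
orientation: [1.774, 2.593, 0.002]
wrist_force: [-0.5, -0.1, 0.1]
finger_gap: 0.1
gripper_force: 0.0
```

>>> play_rows(series="0 0 -0.1 0 0 0;0 0 0 0 0 0")

```text
time_s: 3.9
tcp_pos: [348.3, 278.2, 1.7]
orientation: [1.773, 2.593, 0.002]
wrist_force: [-0.2, 0.1, -0.1]
finger_gap: -0.5
gripper_force: 0.0
```

>>> play_rows(series="0 0 -0.1 0 0 0;0 0 0 0 0 0")

```text
time_s: 4.07
tcp_pos: [348.0, 278.0, 0.3]
orientation: [1.774, 2.593, 0.001]
wrist_force: [0.9, -0.5, 0.2]
finger_gap: -0.3
gripper_force: 0.0
```

>>> play_rows(series="0 0 -0.1 0 0 0;0 0 0 0 0 0")

```text
time_s: 4.23
tcp_pos: [347.8, 277.9, -1.0]
orientation: [1.774, 2.593, -0.0]
wrist_force: [0.0, -0.2, 0.1]
finger_gap: 0.3
gripper_force: 0.0
```

>>> play_rows(series="0 0 -0.1 0 0 0;0 0 0 0 0 0")

```text
time_s: 4.4
tcp_pos: [347.8, 277.9, -2.0]
orientation: [-1.774, -2.593, 0.0]
wrist_force: [0.6, 0.7, -0.3]
finger_gap: -0.1
gripper_force: 0.0
```

>>> play_rows(series="0 0 -0.1 0 0 0;0 0 0 0 0 0")

```text
time_s: 4.57
tcp_pos: [347.8, 277.9, -3.1]
orientation: [-1.774, -2.593, 0.0]
wrist_force: [0.0, 0.2, -0.3]
finger_gap: 0.4
gripper_force: 0.0
```

>>> play_rows(series="0 0 -0.1 0 0 0;0 0 0 0 0 0")

```text
time_s: 4.73
tcp_pos: [347.8, 277.9, -4.1]
orientation: [-1.774, -2.593, 0.0]
wrist_force: [-0.2, 0.5, 0.3]
finger_gap: -0.2
gripper_force: 0.0
```

>>> play_rows(series="0 0 -0.1 0 0 0;0 0 0 0 0 0")

```text
time_s: 4.9
tcp_pos: [347.8, 277.9, -5.1]
orientation: [-1.774, -2.593, 0.0]
wrist_force: [-0.2, 0.0, -0.1]
finger_gap: 0.2
gripper_force: 0.0
```

Run:
```python
from h import *
st(); snap("side","s4")
im=cv2.imread("pics/s4.png");cv2.imwrite("pics/c5.png",cv2.resize(im[240:320,230:340],(550,400),interpolation=2))
```

```text
t 4.9 tcp [347.8 277.9  -5.1] phi 21.3 tilt [-0. -0.] gap 0.2 F 0.0 wf [-0.2  0.  -0.1] q6 0.22
```

View pics/c5.png

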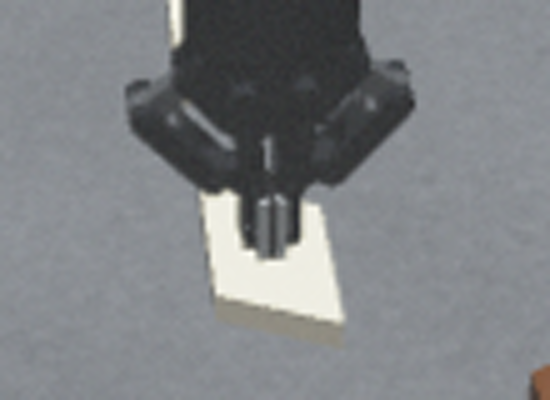

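>>> play_rows(series="0 0 -0.1 0 0 0;0 0 -0.1 0 0 0;0 0 0 0 0 0")

```text
time_s: 5.2
tcp_pos: [347.8, 277.8, -7.1]
orientation: [-1.774, -2.593, 0.0]
wrist_force: [-0.8, -0.3, -0.1]
finger_gap: 0.1
gripper_force: 0.0
```

>>> play_rows(series="0 0 -0.1 0 0 0;0 0 0 0 0 0")

```text
time_s: 5.37
tcp_pos: [347.8, 277.9, -8.1]
orientation: [-1.774, -2.593, 0.0]
wrist_force: [-0.2, 0.2, -0.2]
finger_gap: 0.2
gripper_force: 0.0
```

>>> play_rows(series="0 0 -0.1 0 0 0;0 0 0 0 0 0")

```text
time_s: 5.53
tcp_pos: [347.8, 277.9, -9.0]
orientation: [1.774, 2.593, -0.0]
wrist_force: [0.0, 0.6, -0.2]
finger_gap: -0.0
gripper_force: 0.0
```

>>> play_rows(series="0 0 -0.1 0 0 0;0 0 0 0 0 0")

```text
time_s: 5.7
tcp_pos: [347.8, 277.9, -10.0]
orientation: [-1.774, -2.593, 0.0]
wrist_force: [0.2, -0.0, -0.3]
finger_gap: -0.1
gripper_force: 0.0
```

>>> play_rows(series="0 0 -0.1 0 0 0;0 0 0 0 0 0")

```text
time_s: 5.87
tcp_pos: [348.0, 278.0, -10.2]
orientation: [1.774, 2.593, -0.0]
wrist_force: [-4.1, -1.9, 8.7]
finger_gap: 0.1
gripper_force: 3.7
```

Contact at TCP z ≈ −10 on a 16 mm plate: shut tips lie 26 mm above the reported TCP. Applying that offset everywhere.

>>> play_rows(series="0 0 1 0 0 0;0 0 0 0 0 0")

```text
time_s: 6.03
tcp_pos: [348.8, 278.6, 0.8]
orientation: [1.773, 2.592, 0.004]
wrist_force: [0.6, 0.5, 0.9]
finger_gap: 0.2
gripper_force: 0.0
```

>>> play_rows(series="0 0 0 0 0 0;0 0 0 0 0 0;0 0 0 0 0 0;0 0 0 0 0 0;0 0 0 0 0 0;0 0 0 0 0 0;0 0 -0.8 0 0 0;0 0 -0.8 0 0 0;0 0 -0.6 0 0 0;0 0 -0.3 0 0 0;0 0 0 0 0 0;0 0 0 0 0 0", gripper=1)

```text
time_s: 7.03
tcp_pos: [347.7, 277.8, -26.2]
orientation: [-1.774, -2.593, 0.001]
wrist_force: [0.3, -0.1, -0.5]
finger_gap: 85.6
gripper_force: 0.0
```

>>> play_rows(series="0 0 0 0 0 0;0 0 0 0 0 0;0 0 0 0 0 0;0 0 0 0 0 0;0 0 0 0 0 0;0 0 0 0 0 0;0 0 0 0 0 0;0 0 0 0 0 0", gripper=0, squeeze=40)

```text
time_s: 7.7
tcp_pos: [348.4, 278.2, -25.3]
orientation: [1.773, 2.593, 0.002]
wrist_force: [-0.2, -0.7, 4.9]
finger_gap: 53.1
gripper_force: 43.4
```

>>> play_rows(series="0 0 1 0 0 0;0 0 2 0 0 0;0 0 2.5 0 0 0;0 0 2.5 0 0 0;0 0 0 0 0 0")

```text
time_s: 8.12
tcp_pos: [350.0, 279.4, 59.2]
orientation: [1.772, 2.591, 0.011]
wrist_force: [0.8, 0.2, 0.1]
finger_gap: 52.8
gripper_force: 42.8
```

>>> play_rows(series="2.6 0.4 0 0 0 -3.8;2.6 0.4 0 0 0 -3.8;2.6 0.4 0 0 0 -3.8;2.6 0.4 0 0 0 -3.7;2.6 0.4 0 0 0 -3.7;2.6 0.4 0 0 0 -3.7;2.6 0.4 0 0 0 -3.7;2.6 0.4 0 0 0 -3.7;2.6 0.4 0 0 0 -3.7;0 0 0 0 0 0;0 0 0 0 0 0")

```text
time_s: 9.03
tcp_pos: [581.8, 313.4, 52.0]
orientation: [-2.447, -1.969, 0.005]
wrist_force: [-1.4, -0.2, -1.7]
finger_gap: 52.6
gripper_force: 42.9
```

Run:
```python
from h import *
st(); p,im=snap("wrist","w5"); snap("top","t5")
t=cv2.imread("pics/t5.png")
cv2.imwrite("pics/c6.png",np.hstack([cv2.resize(im,(400,300)),cv2.resize(t[95:215,110:270],(400,300),interpolation=2)]))
```

```text
t 9.03 tcp [581.8 313.4  52. ] phi -12.4 tilt [-0.003 -0.001] gap 52.6 F 42.9 wf [-1.4 -0.2 -1.7] q6 0.65
```

View pics/c6.png

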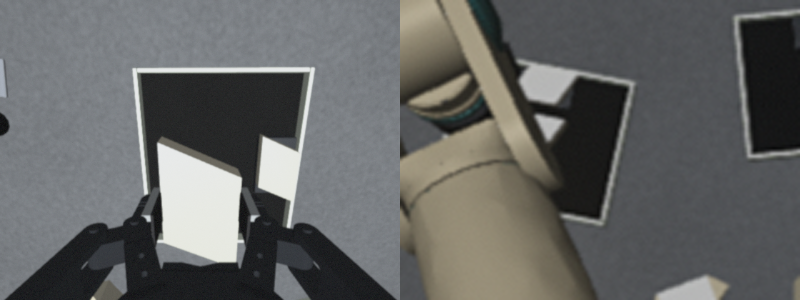

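>>> play_rows(series="0 0 -2 0 0 0;0 0 -2 0 0 0;0 0 -1.5 0 0 0;0 0 -0.8 0 0 0;0 0 -0.4 0 0 0;0 0 -0.3 0 0 0;0 0 0 0 0 0;0 0 0 0 0 0")

```text
time_s: 9.8
tcp_pos: [582.3, 314.2, -14.7]
orientation: [2.447, 1.97, 0.003]
wrist_force: [-0.1, -0.1, -1.5]
finger_gap: 52.9
gripper_force: 42.8
```

>>> play_rows(series="0 0 -0.1 0 0 0;0 0 0 0 0 0")

```text
time_s: 9.97
tcp_pos: [582.3, 314.1, -16.1]
orientation: [2.447, 1.969, 0.002]
wrist_force: [-0.5, -0.2, -1.0]
finger_gap: 52.8
gripper_force: 42.8
```

>>> play_rows(series="0 0 -0.15 0 0 0;0 0 -0.15 0 0 0;0 0 0 0 0 0")

```text
time_s: 10.22
tcp_pos: [581.7, 313.8, -20.3]
orientation: [-2.447, -1.97, 0.001]
wrist_force: [0.6, -0.2, -0.5]
finger_gap: 52.5
gripper_force: 42.8
```

>>> play_rows(series="0 0 -0.1 0 0 0;0 0 0 0 0 0")

```text
time_s: 10.38
tcp_pos: [581.8, 313.9, -21.2]
orientation: [-2.448, -1.97, 0.0]
wrist_force: [-0.7, -0.7, -1.1]
finger_gap: 52.7
gripper_force: 42.8
```

>>> play_rows(series="0 0 -0.1 0 0 0;0 0 0 0 0 0")

```text
time_s: 10.55
tcp_pos: [582.0, 314.0, -21.2]
orientation: [2.447, 1.969, 0.0]
wrist_force: [-2.2, -1.3, 2.9]
finger_gap: 53.2
gripper_force: 43.4
```

>>> play_rows(series="0 0 0 0 0 0;0 0 0 0 0 0;0 0 0 0 0 0;0 0 0 0 0 0;0 0 1 0 0 0;0 0 2 0 0 0;0 0 2.5 0 0 0;0 0 2.5 0 0 0;0 0 0 0 0 0", gripper=0.8)

```text
time_s: 11.3
tcp_pos: [584.9, 315.4, 65.9]
orientation: [2.445, 1.968, 0.017]
wrist_force: [0.4, 1.4, 1.4]
finger_gap: 68.0
gripper_force: 0.0
```

>>> play_rows(series="-1.8 -1.9 1 0 0 3.5;-1.8 -1.9 1 0 0 3.5;-1.8 -1.9 1 0 0 3.5;-1.8 -1.9 1 0 0 3.5;-1.8 -1.9 1 0 0 3.5;-1.8 -1.9 1 0 0 3.5;-1.8 -1.9 1 0 0 3.6;-1.8 -1.9 1 0 0 3.6;-1.9 -2 0 0 0 3.6;0 0 0 0 0 0;0 0 0 0 0 0", gripper=1)

```text
time_s: 12.22
tcp_pos: [418.8, 141.5, 139.0]
orientation: [1.816, 2.562, 0.003]
wrist_force: [0.1, -0.0, -0.7]
finger_gap: 85.3
gripper_force: 0.0
```

```bash
cat >> h.py <<'E'
def items(im,p,z,vmin,rows=300,lo=300):
    hsv=cv2.cvtColor(im,cv2.COLOR_BGR2HSV); m=((hsv[...,2]>vmin)&(hsv[...,1]<90)).astype(np.uint8); m[rows:]=0
    n,l,s,c=cv2.connectedComponentsWithStats(m)
    for i in range(1,n):
        if s[i][4]>lo:
            k=pca(p,l==i,z); print("px",c[i].round(),s[i][4],"xy",k[0].round(1),"ang",round(k[1],1),"ext",k[2].round(1),"sd",k[3].round(1))
E
python3 - <<'E'
from h import *
st(); p,im=snap("wrist","w6"); items(im,p,32,200)
q,t=snap("top","t6"); print("top"); t[:100]=0; items(t,q,10,130,250,60)
E
```

```text
t 12.22 tcp [418.8 141.5 139. ] phi 19.4 tilt [0.002 0.001] gap 85.3 F 0.0 wf [ 0.1 -0.  -0.7] q6 -0.1
px [463. 133.] 1316 xy [554.4 256.1] ang 143.5 ext [192.  118.8] sd [64.6 33.2]
px [515.  85.] 5490 xy [572.6 308.2] ang 95.7 ext [103.8  63.1] sd [22.5 13.6]
px [277. 202.] 2318 xy [415.8 143.5] ang 109.3 ext [83.4 31.8] sd [20.6  8.7]
top
px [278. 133.] 251 xy [643.7  -9.7] ang 79.9 ext [223.  189.4] sd [82.4 58.1]
px [278. 104.] 69 xy [727.1 -10. ] ang 124.8 ext [29.2 24.7] sd [7.7 6.1]
px [161. 183.] 1344 xy [509.3 315.2] ang 3.0 ext [380.  227.2] sd [117.9  34.2]
px [387. 150.] 330 xy [ 587.3 -311.1] ang 98.3 ext [199.1 172.5] sd [75.1 67.4]
px [383. 130.] 138 xy [ 646.1 -304.1] ang 94.6 ext [57.4 22.4] sd [15.1  6. ]
px [161. 156.] 513 xy [584. 314.] ang 97.2 ext [104.2  57.5] sd [24.3 13.4]
px [229. 207.] 1196 xy [437.9 130.1] ang 9.7 ext [274.8 106.3] sd [81.4 15.8]
px [190. 182.] 1885 xy [510.  235.6] ang 103.7 ext [141.5 104. ] sd [40.1 29.4]
px [ 30. 182.] 2101 xy [517.6 666.4] ang 83.9 ext [173.9 104.2] sd [47.6 29.7]
px [276. 211.] 167 xy [422.3   2.7] ang 165.4 ext [40.7 35.5] sd [11.2  9.3]
px [328. 216.] 323 xy [ 404.9 -139.5] ang 33.7 ext [87.6 33. ] sd [21.9  8.9]
px [439. 221.] 480 xy [ 385.1 -443.7] ang 178.8 ext [71.8 50.2] sd [21.5 14.6]
px [112. 223.] 88 xy [401.3 444.1] ang 59.0 ext [37.6 24. ] sd [9.1 6.8]
px [374. 238.] 170 xy [ 343.4 -263. ] ang 127.3 ext [44.7 33.4] sd [12.1  8.8]
```

View pics/w6.png

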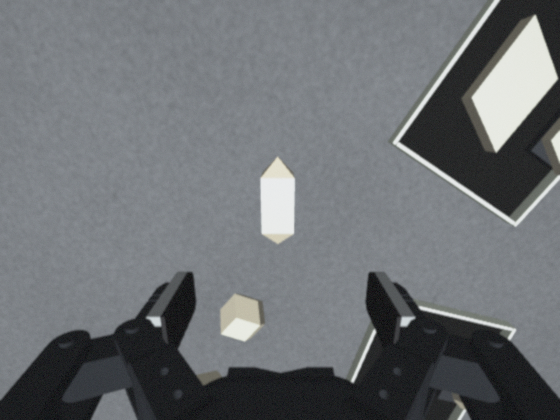

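Gypsum lies in its tray at (584,314). Wrist view: scapolite at (277,202) px, aligned between the fingers. Descending.

>>> play_rows(series="-0.1 0.1 -2.5 0 0 0;0 0 -2.5 0 0 0;0 0 -2.5 0 0 0;0 0 -2.5 0 0 0;0 0 -2.5 0 0 0;0 0 -2.5 0 0 0;0 0 -0.6 0 0 0;0 0 -0.3 0 0 0;0 0 -0.2 0 0 0;0 0 0 0 0 0;0 0 0 0 0 0", gripper=1)

```text
time_s: 13.23
tcp_pos: [419.0, 143.3, -21.5]
orientation: [1.813, 2.563, 0.003]
wrist_force: [1.5, 0.8, -0.2]
finger_gap: 85.6
gripper_force: 0.0
```

>>> play_rows(series="0 0 0 0 0 0;0 0 0 0 0 0;0 0 0 0 0 0;0 0 0 0 0 0;0 0 0 0 0 0;0 0 0 0 0 0;0 0 0 0 0 0;0 0 0 0 0 0;0 0 0 0 0 0", gripper=0, squeeze=40)

```text
time_s: 13.98
tcp_pos: [418.1, 143.0, -22.5]
orientation: [1.814, 2.564, 0.001]
wrist_force: [-1.3, -0.2, 5.2]
finger_gap: 31.4
gripper_force: 41.7
```

>>> play_rows(series="0 0 1 0 0 0;0 0 2 0 0 0;0 0 3 0 0 0;0 0 3 0 0 0;0.9 -3.1 0 0 0 -6.5;0.9 -3.1 0 0 0 -6.5;0.9 -3.1 0 0 0 -6.5;0.9 -3.1 0 0 0 -6.5;0.9 -3.1 0 0 0 -6.5;0.9 -3.1 0 0 0 -6.5;0.9 -3.1 0 0 0 -6.5;0.9 -3.1 0 0 0 -6.5")

```text
time_s: 14.98
tcp_pos: [489.8, -106.6, 67.1]
orientation: [-2.759, -1.502, 0.0]
wrist_force: [0.5, 0.0, -1.5]
finger_gap: 31.2
gripper_force: 40.8
```

>>> play_rows(series="1 -3.1 0 0 0 -6.5;1 -3.1 0 0 0 -6.5;1 -3.1 0 0 0 -6.5;1 -3.1 0 0 0 -6.5;1 -3.1 0 0 0 -6.5;1 -3.1 0 0 0 -6.5;1 -3 0 0 0 -6.5;0.5 -2.7 0 0 0 -6.5;0 0 0 0 0 0;0 0 0 0 0 0")

```text
time_s: 15.82
tcp_pos: [564.3, -349.0, 66.2]
orientation: [-3.137, -0.147, 0.002]
wrist_force: [-0.1, 1.1, -1.6]
finger_gap: 31.5
gripper_force: 40.8
```

Run:
```python
from h import *
st(); p,im=snap("wrist","w7")
hsv=cv2.cvtColor(im,cv2.COLOR_BGR2HSV)
m=((hsv[...,2]>150)&(hsv[...,1]<90)).astype(np.uint8); 
cv2.imwrite("pics/c7.png",im)
```

```text
t 15.82 tcp [ 564.3 -349.    66.2] phi -84.6 tilt [-0.001  0.001] gap 31.5 F 40.8 wf [-0.1  1.1 -1.6] q6 0.87
```

View pics/c7.png

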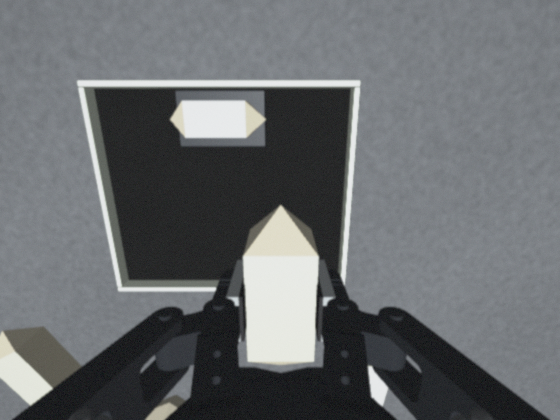

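Run:
```python
from h import *
p=campose("wrist"); P=ray(p,[(78,81),(361,81),(344,290),(118,291)],16)[:,:2]
print(P.round(1),np.hypot(*(P-np.roll(P,1,0)).T).round(1),P.mean(0).round(1)); e=P[0]-P[3]+P[1]-P[2]; print(np.degrees(np.arctan2(e[1],e[0])))
```

```text
[[ 654.6 -202. ]
 [ 672.8 -391.4]
 [ 512.2 -406.4]
 [ 492.6 -216.6]] [162.6 190.3 161.3 190.7] [ 583.  -304.1]
5.250541301942395
```

>>> play_rows(series="0.2 0 -2 0 0 0;0 0 -2 0 0 0;0 0 -2 0 0 0;0 0 -1 0 0 0;0 0 -0.6 0 0 0;0 0 -0.3 0 0 0;0 0 -0.2 0 0 0;0 0 0 0 0 0;0 0 0 0 0 0")

```text
time_s: 16.62
tcp_pos: [567.5, -348.4, -12.7]
orientation: [3.137, 0.15, 0.002]
wrist_force: [0.7, -0.3, -1.3]
finger_gap: 31.1
gripper_force: 40.8
```

>>> play_rows(series="0 0 -0.1 0 0 0;0 0 0 0 0 0")

```text
time_s: 16.78
tcp_pos: [567.1, -348.3, -14.3]
orientation: [3.137, 0.149, 0.001]
wrist_force: [-0.0, 0.2, -2.3]
finger_gap: 31.5
gripper_force: 40.8
```

>>> play_rows(series="0 0 -0.1 0 0 0;0 0 0 0 0 0")

```text
time_s: 16.95
tcp_pos: [566.9, -348.1, -15.9]
orientation: [3.138, 0.149, 0.0]
wrist_force: [-0.8, -1.2, -1.7]
finger_gap: 31.6
gripper_force: 40.8
```

>>> play_rows(series="0 0 -0.1 0 0 0;0 0 0 0 0 0")

```text
time_s: 17.12
tcp_pos: [566.8, -348.0, -17.1]
orientation: [-3.138, -0.149, 0.0]
wrist_force: [0.1, -0.5, -1.4]
finger_gap: 31.5
gripper_force: 40.8
```

>>> play_rows(series="0 0 -0.1 0 0 0;0 0 0 0 0 0")

```text
time_s: 17.28
tcp_pos: [566.8, -348.0, -18.1]
orientation: [-3.138, -0.149, 0.0]
wrist_force: [0.8, -0.3, -2.0]
finger_gap: 31.1
gripper_force: 40.8
```

>>> play_rows(series="0 0 -0.1 0 0 0;0 0 0 0 0 0")

```text
time_s: 17.45
tcp_pos: [567.0, -348.2, -18.5]
orientation: [3.138, 0.149, 0.0]
wrist_force: [-0.7, -0.2, 1.1]
finger_gap: 31.4
gripper_force: 41.1
```

>>> play_rows(series="0 0 0 0 0 0;0 0 0 0 0 0;0 0 0 0 0 0;0 0 0 0 0 0;0 0 1 0 0 0;0 0 2 0 0 0;0 0 2.5 0 0 0;0 0 2.5 0 0 0;0 0 0 0 0 0", gripper=0.6)

```text
time_s: 18.2
tcp_pos: [569.6, -349.9, 69.0]
orientation: [3.131, 0.149, 0.014]
wrist_force: [0.4, -0.6, 1.5]
finger_gap: 51.3
gripper_force: 0.0
```

>>> play_rows(series="-1.8 2.3 1 0 0 3.2;-1.8 2.3 1 0 0 3.2;-1.8 2.3 1 0 0 3.2;-1.8 2.3 1 0 0 3.2;-1.8 2.3 1 0 0 3.2;-1.8 2.3 1 0 0 3.2;-1.8 2.3 1 0 0 3.2;-1.8 2.3 0 0 0 3.2;-1.8 2.4 0 0 0 3.2;0 0 0 0 0 0;0 0 0 0 0 0", gripper=1)

```text
time_s: 19.12
tcp_pos: [404.7, -139.5, 132.0]
orientation: [3.0, 0.926, 0.002]
wrist_force: [0.4, -0.2, 0.8]
finger_gap: 85.4
gripper_force: 0.0
```

Run:
```python
from h import *
st(); p,im=snap("wrist","w8"); items(im,p,32,200)
q,t=snap("top","t8"); print("top"); t[:100]=0;t[:,:330]=0;  items(t,q,20,130,250,60)
```

```text
t 19.12 tcp [ 404.7 -139.5  132. ] phi -55.7 tilt [ 0.002 -0.001] gap 85.4 F 0.0 wf [ 0.4 -0.2  0.8] q6 0.55
px [480. 128.] 1521 xy [ 557.2 -245.3] ang 45.3 ext [230.8 149.3] sd [72.7 39.7]
px [150.  99.] 1179 xy [421.7   4.5] ang 34.6 ext [43.9 31.9] sd [9.5 6.8]
px [278. 202.] 2425 xy [ 407.6 -134.5] ang 34.2 ext [83.2 31.9] sd [20.5  8.6]
px [546. 210.] 929 xy [ 544.3 -348.1] ang 22.1 ext [49.  33.2] sd [11.1  7.4]
top
px [393. 138.] 229 xy [ 618.2 -327.7] ang 65.3 ext [243.5 156.9] sd [79.3 43.7]
px [383. 130.] 138 xy [ 642.9 -301.1] ang 94.6 ext [56.8 22.2] sd [14.9  6. ]
px [403. 157.] 295 xy [ 564.7 -351.7] ang 4.6 ext [82.8 32. ] sd [21.6  8.7]
px [338. 180.] 471 xy [ 504.2 -169.9] ang 159.4 ext [160.3  31. ] sd [40.   7.6]
px [369. 188.] 1797 xy [ 480.5 -254.4] ang 66.6 ext [138.7 102.6] sd [39.4 28.8]
px [394. 216.] 749 xy [ 401.  -318.3] ang 156.0 ext [206.   28.7] sd [57.9  8. ]
px [439. 221.] 482 xy [ 384.3 -439.4] ang 178.9 ext [71.2 49.7] sd [21.3 14.4]
px [334. 225.] 70 xy [ 379.3 -153.9] ang 139.1 ext [30.7 26.4] sd [7.6 6. ]
```

>>> play_rows(series="0.1 0.1 -2.5 0 0 0;0 0 -2.5 0 0 0;0 0 -2.5 0 0 0;0 0 -2.5 0 0 0;0 0 -2.5 0 0 0;0 0 -1.8 0 0 0;0 0 -0.6 0 0 0;0 0 -0.3 0 0 0;0 0 -0.1 0 0 0;0 0 0 0 0 0;0 0 0 0 0 0", gripper=1)

```text
time_s: 20.13
tcp_pos: [406.9, -139.6, -20.7]
orientation: [3.001, 0.924, 0.003]
wrist_force: [-0.3, 0.7, 0.4]
finger_gap: 85.4
gripper_force: 0.0
```

>>> play_rows(series="0 0 0 0 0 0;0 0 0 0 0 0;0 0 0 0 0 0;0 0 0 0 0 0;0 0 0 0 0 0;0 0 0 0 0 0;0 0 0 0 0 0;0 0 0 0 0 0;0 0 0 0 0 0", gripper=0)

```text
time_s: 20.88
tcp_pos: [406.1, -139.1, -21.6]
orientation: [3.002, 0.925, 0.001]
wrist_force: [-2.3, 1.3, 6.1]
finger_gap: 31.6
gripper_force: 41.8
```

>>> play_rows(series="0 0 1 0 0 0;0 0 2 0 0 0;0 0 3 0 0 0;0 0 2.5 0 0 0;1.9 -1.6 0 0 0 -3.6;1.9 -1.6 0 0 0 -3.6;1.9 -1.6 0 0 0 -3.6;1.9 -1.6 0 0 0 -3.6;1.9 -1.6 0 0 0 -3.6;1.9 -1.6 0 0 0 -3.6;1.9 -1.5 0 0 0 -3.6;1.9 -1.5 0 0 0 -3.7")

```text
time_s: 21.88
tcp_pos: [558.3, -265.7, 62.6]
orientation: [-3.138, -0.141, 0.002]
wrist_force: [1.0, -0.2, -2.2]
finger_gap: 31.2
gripper_force: 40.9
```

>>> play_rows(series="0 0 0 0 0 0;0 0 0 0 0 0;0 0 -2 0 0 0;0 0 -2 0 0 0;0 0 -2 0 0 0;0 0 -1 0 0 0;0 0 0 0 0 0;0 0 0 0 0 0")

```text
time_s: 22.55
tcp_pos: [557.6, -264.7, -6.6]
orientation: [-3.138, -0.147, 0.001]
wrist_force: [0.8, 0.6, -1.2]
finger_gap: 31.6
gripper_force: 40.9
```

Contact is expected near z −17.6; approaching in small steps.

>>> play_rows(series="0 0 -0.3 0 0 0;0 0 -0.3 0 0 0;0 0 -0.2 0 0 0;0 0 0 0 0 0;0 0 0 0 0 0")

```text
time_s: 22.97
tcp_pos: [557.9, -265.1, -14.7]
orientation: [3.138, 0.147, 0.0]
wrist_force: [-0.2, -0.8, -2.9]
finger_gap: 31.7
gripper_force: 40.9
```

>>> play_rows(series="0 0 -0.1 0 0 0;0 0 0 0 0 0;0 0 0 0 0 0")

```text
time_s: 23.22
tcp_pos: [557.9, -265.1, -15.8]
orientation: [3.138, 0.147, 0.0]
wrist_force: [0.6, -0.5, -3.2]
finger_gap: 31.4
gripper_force: 40.9
```

>>> play_rows(series="0 0 -0.1 0 0 0;0 0 0 0 0 0;0 0 0 0 0 0")

```text
time_s: 23.47
tcp_pos: [557.8, -265.0, -17.0]
orientation: [3.138, 0.147, -0.0]
wrist_force: [0.1, 0.2, -1.7]
finger_gap: 31.4
gripper_force: 40.9
```

>>> play_rows(series="0 0 -0.1 0 0 0;0 0 0 0 0 0")

```text
time_s: 23.63
tcp_pos: [558.1, -265.2, -17.5]
orientation: [3.138, 0.147, 0.001]
wrist_force: [-0.2, 1.0, -0.3]
finger_gap: 31.2
gripper_force: 41.3
```

>>> play_rows(series="0 0 -0.05 0 0 0;0 0 0 0 0 0")

```text
time_s: 23.8
tcp_pos: [558.1, -265.2, -17.5]
orientation: [3.138, 0.147, 0.001]
wrist_force: [-2.2, 0.9, 4.2]
finger_gap: 31.2
gripper_force: 41.9
```

>>> play_rows(series="0 0 0 0 0 0;0 0 0 0 0 0;0 0 0 0 0 0;0 0 0 0 0 0;0 0 1 0 0 0;0 0 2 0 0 0;0 0 2.5 0 0 0;0 0 2.5 0 0 0;0 0 2 0 0 0", gripper=0.6)

```text
time_s: 24.55
tcp_pos: [558.4, -265.3, 84.6]
orientation: [3.137, 0.147, 0.003]
wrist_force: [0.3, -1.0, 1.1]
finger_gap: 51.2
gripper_force: 0.0
```

>>> play_rows(series="-3 0 0.7 0 0 0;-3 0 0.7 0 0 0;-3 0 0.7 0 0 0;-3 0 0.7 0 0 0;-3 0 0.7 0 0 0;-3 0 0.7 0 0 0;-3 0.2 0 0 0 0;-0.4 0.1 0 0 0 0;0 0 0 0 0 0;0 0 0 0 0 0", gripper=1)

```text
time_s: 25.38
tcp_pos: [344.4, -262.3, 124.4]
orientation: [3.137, 0.146, 0.002]
wrist_force: [-0.3, 1.1, -0.1]
finger_gap: 85.2
gripper_force: 0.0
```

Run:
```python
from h import *
st(); p,im=snap("wrist","w9"); items(im,p,44,200)
im=cv2.imread("pics/w9.png"); cv2.imwrite("pics/c9.png",im)
```

```text
t 25.38 tcp [ 344.4 -262.3  124.4] phi -84.7 tilt [ 0.001 -0.001] gap 85.2 F 0.0 wf [-0.3  1.1 -0.1] q6 0.74
px [357.  21.] 1300 xy [ 495.6 -303.3] ang 95.5 ext [170.8  15.6] sd [54.1  3.1]
px [474. 175.] 3610 xy [ 393.4 -420.7] ang 178.1 ext [64.5 43.6] sd [18.8 12.5]
px [276. 210.] 869 xy [ 347.4 -257.7] ang 86.6 ext [41.5 29.9] sd [9.  6.5]
```

View pics/c9.png

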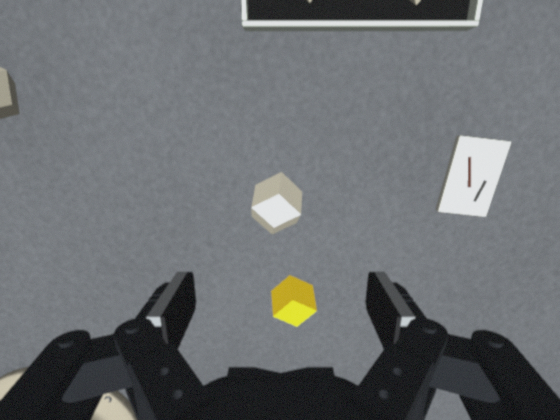

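White garnet_2-type at (276,203) px; the yellow look-alike at (293,300) px stays. Streak plate at (474,175) is clear of the fingers.

>>> play_rows(series="0.2 0.3 -2.5 0 0 -4.3;0 0 -2.5 0 0 -4.3;0 0 -2.5 0 0 0;0 0 -2.5 0 0 0;0 0 -2.5 0 0 0;0 0 -1 0 0 0;0 0 -0.6 0 0 0;0 0 -0.3 0 0 0;0 0 -0.1 0 0 0;0 0 0 0 0 0;0 0 0 0 0 0", gripper=1)

```text
time_s: 26.35
tcp_pos: [346.6, -259.7, -20.2]
orientation: [3.139, -0.089, 0.003]
wrist_force: [0.6, 0.2, 0.5]
finger_gap: 85.5
gripper_force: 0.0
```

>>> play_rows(series="0 0 0 0 0 0;0 0 0 0 0 0;0 0 0 0 0 0;0 0 0 0 0 0;0 0 0 0 0 0;0 0 0 0 0 0;0 0 0 0 0 0;0 0 0 0 0 0;0 0 0 0 0 0", gripper=0)

```text
time_s: 27.1
tcp_pos: [346.2, -259.3, -20.9]
orientation: [3.14, -0.089, 0.001]
wrist_force: [0.1, 0.7, 5.6]
finger_gap: 43.7
gripper_force: 41.5
```

>>> play_rows(series="0 0 1 0 0 0;0 0 2 0 0 0;0 0 3 0 0 0;0 0 2.5 0 0 0;0 0 0.5 0 0 0;3 2 0 0 0 0.8;3 2 0 0 0 0.8;3 2 0 0 0 0.8;3 2 0 0 0 0.8;3 2 0 0 0 0.8;3 2 0 0 0 0.8;3 2 0 0 0 0.8")

```text
time_s: 28.1
tcp_pos: [556.5, -117.6, 67.2]
orientation: [-3.141, -0.066, 0.003]
wrist_force: [-0.6, -0.7, -2.3]
finger_gap: 43.6
gripper_force: 41.3
```

>>> play_rows(series="3 2 0 0 0 0.8;3 2 0 0 0 0.8;2.8 2 0 0 0 0.5;0 0 0 0 0 0;0 0 0 0 0 0;0 0 0 0 0 0")

```text
time_s: 28.6
tcp_pos: [642.9, -59.2, 67.1]
orientation: [-3.139, -0.122, 0.004]
wrist_force: [-0.3, 0.3, -2.3]
finger_gap: 43.8
gripper_force: 41.3
```

Run:
```python
from h import *
st(); p,im=snap("wrist","w10")
```

```text
t 28.6 tcp [642.9 -59.2  67.1] phi -85.5 tilt [-0.003 -0.   ] gap 43.8 F 41.3 wf [-0.3  0.3 -2.3] q6 1.34
```

View pics/w10.png

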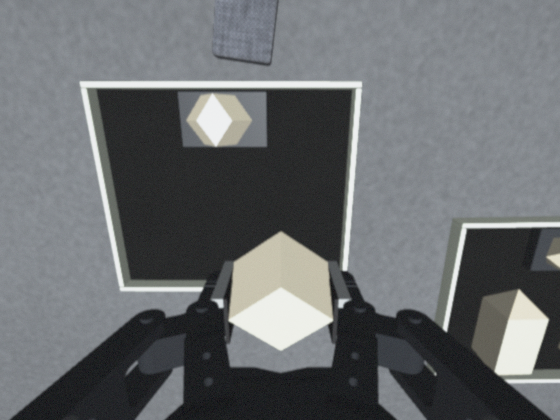

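>>> play_rows(series="0 0 -2 0 0 0;0 0 -2 0 0 0;0 0 -2 0 0 0;0 0 -1 0 0 0;0 0 -0.4 0 0 0;0 0 -0.3 0 0 0;0 0 0 0 0 0;0 0 0 0 0 0")

```text
time_s: 29.32
tcp_pos: [644.6, -59.4, -6.9]
orientation: [3.139, 0.121, 0.003]
wrist_force: [-0.4, 0.8, -2.3]
finger_gap: 43.3
gripper_force: 41.3
```

>>> play_rows(series="0 0 -0.1 0 0 0;0 0 0 0 0 0")

```text
time_s: 29.48
tcp_pos: [644.4, -59.1, -8.4]
orientation: [3.139, 0.122, 0.002]
wrist_force: [-0.4, 0.3, -1.6]
finger_gap: 43.8
gripper_force: 41.3
```

>>> play_rows(series="0 0 -0.1 0 0 0;0 0 0 0 0 0")

```text
time_s: 29.65
tcp_pos: [644.0, -59.0, -10.2]
orientation: [3.139, 0.122, 0.0]
wrist_force: [-0.3, 0.2, -2.0]
finger_gap: 43.3
gripper_force: 41.3
```

>>> play_rows(series="0 0 -0.1 0 0 0;0 0 0 0 0 0")

```text
time_s: 29.82
tcp_pos: [643.8, -59.0, -11.6]
orientation: [3.139, 0.122, -0.0]
wrist_force: [-0.0, -0.1, -1.9]
finger_gap: 43.8
gripper_force: 41.3
```

>>> play_rows(series="0 0 -0.15 0 0 0;0 0 -0.15 0 0 0;0 0 0 0 0 0;0 0 0 0 0 0")

```text
time_s: 30.15
tcp_pos: [643.8, -59.1, -14.6]
orientation: [3.139, 0.122, -0.001]
wrist_force: [0.8, -0.7, -2.5]
finger_gap: 43.5
gripper_force: 41.3
```

>>> play_rows(series="0 0 -0.1 0 0 0;0 0 0 0 0 0;0 0 0 0 0 0")

```text
time_s: 30.4
tcp_pos: [643.9, -59.1, -15.4]
orientation: [3.139, 0.122, -0.0]
wrist_force: [-0.2, 0.5, -1.8]
finger_gap: 43.4
gripper_force: 41.3
```

>>> play_rows(series="0 0 -0.07 0 0 0;0 0 0 0 0 0;0 0 0 0 0 0")

```text
time_s: 30.65
tcp_pos: [643.9, -59.1, -16.1]
orientation: [3.139, 0.122, -0.0]
wrist_force: [-0.4, 0.3, -1.7]
finger_gap: 43.2
gripper_force: 41.3
```

>>> play_rows(series="0 0 -0.07 0 0 0;0 0 0 0 0 0;0 0 0 0 0 0")

```text
time_s: 30.9
tcp_pos: [643.9, -59.1, -16.8]
orientation: [3.139, 0.122, -0.0]
wrist_force: [-0.3, -0.2, -1.9]
finger_gap: 43.5
gripper_force: 41.4
```

>>> play_rows(series="0 0 -0.06 0 0 0;0 0 0 0 0 0;0 0 0 0 0 0")

```text
time_s: 31.15
tcp_pos: [644.0, -59.1, -16.8]
orientation: [3.139, 0.122, 0.0]
wrist_force: [-2.3, 0.4, 2.3]
finger_gap: 43.3
gripper_force: 41.8
```

>>> play_rows(series="0 0 0 0 0 0;0 0 0 0 0 0;0 0 0 0 0 0;0 0 0 0 0 0;0 0 1 0 0 0;0 0 2 0 0 0;0 0 2.5 0 0 0;0 0 2.5 0 0 0;0 0 2 0 0 0", gripper=0.72)

```text
time_s: 31.9
tcp_pos: [644.5, -59.2, 85.7]
orientation: [3.139, 0.122, 0.004]
wrist_force: [0.9, -0.3, -0.0]
finger_gap: 61.3
gripper_force: 0.0
```

>>> play_rows(series="-2.5 0.7 0.7 0 0 -6.6;-2.5 0.7 0.7 0 0 -6.6;-2.5 0.7 0.7 0 0 -6.6;-2.5 0.7 0.7 0 0 -6.6;-2.5 0.7 0.7 0 0 -6.7;-2.5 0.7 0.7 0 0 -6.7;-2.5 0.7 0 0 0 -6.7;-2.5 0.7 0 0 0 -6.7;-2.3 0.7 0 0 0 -6.7;0 0 0 0 0 0;0 0 0 0 0 0", gripper=1)

```text
time_s: 32.82
tcp_pos: [420.9, 4.1, 125.7]
orientation: [-2.781, 1.459, -0.004]
wrist_force: [0.4, -0.0, 0.1]
finger_gap: 85.4
gripper_force: 0.0
```

Run:
```python
from h import *
st(); p,im=snap("wrist","w11"); items(im,p,44,200)
q,t=snap("top","t11"); print("top"); t[:100]=0;t[:,:230]=0;t[:,330:]=0; items(t,q,25,130,250,60)
```

```text
t 32.82 tcp [420.9   4.1 125.7] phi -145.3 tilt [ 0.002 -0.   ] gap 85.4 F 0.0 wf [ 0.4 -0.   0.1] q6 2.46
px [110. 104.] 1180 xy [583.3   9.5] ang 72.7 ext [166.5  84.8] sd [52.4 19.9]
px [281. 207.] 906 xy [ 4.239e+02 -3.000e-01] ang 34.2 ext [41.2 31.1] sd [9.1 6.6]
top
px [249. 120.] 96 xy [676.6  70.5] ang 171.7 ext [155.6  62.8] sd [51.3 14.1]
px [278. 104.] 68 xy [721.1  -9.5] ang 123.2 ext [29.5 24.4] sd [7.7 5.9]
px [302. 139.] 139 xy [619.4 -73.4] ang 135.6 ext [215.1 109.9] sd [62.1 31.2]
px [295. 130.] 161 xy [646.1 -56.7] ang 146.8 ext [44.2 36.4] sd [12.2  9.1]
px [247. 210.] 1051 xy [426.5  79.5] ang 5.3 ext [260.6 166.3] sd [77.  25.7]
px [279. 180.] 1749 xy [506.   -6.4] ang 85.0 ext [135.4  99. ] sd [38.5 28.1]
px [310. 207.] 894 xy [431.8 -88.9] ang 175.5 ext [237.4  27.9] sd [68.2  8. ]
```

View pics/w11.png

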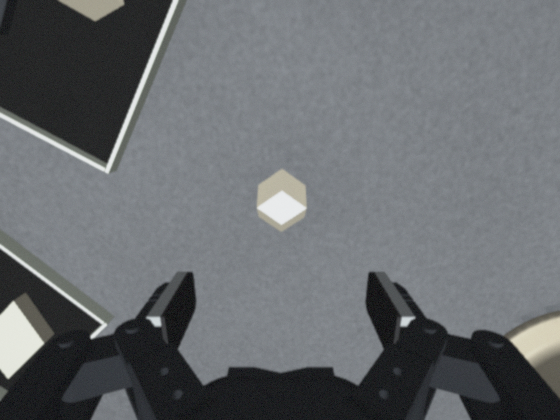

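>>> play_rows(series="0.2 -0.3 -2.5 0 0 -0.5;0 0 -2.5 0 0 0;0 0 -2.5 0 0 0;0 0 -2.5 0 0 0;0 0 -2.5 0 0 0;0 0 -1.1 0 0 0;0 0 -0.6 0 0 0;0 0 -0.3 0 0 0;0 0 -0.1 0 0 0;0 0 0 0 0 0;0 0 0 0 0 0", gripper=1)

```text
time_s: 33.83
tcp_pos: [423.8, 0.8, -20.4]
orientation: [-2.774, 1.473, -0.003]
wrist_force: [-0.6, -0.4, -0.5]
finger_gap: 85.5
gripper_force: 0.0
```

>>> play_rows(series="0 0 0 0 0 0;0 0 0 0 0 0;0 0 0 0 0 0;0 0 0 0 0 0;0 0 0 0 0 0;0 0 0 0 0 0;0 0 0 0 0 0;0 0 0 0 0 0;0 0 0 0 0 0", gripper=0)

```text
time_s: 34.58
tcp_pos: [423.2, 0.9, -20.9]
orientation: [-2.774, 1.474, -0.001]
wrist_force: [-1.7, 0.1, 6.0]
finger_gap: 43.0
gripper_force: 41.6
```

>>> play_rows(series="0 0 1 0 0 0;0 0 2 0 0 0;0 0 3 0 0 0;0 0 3 0 0 0;2.4 0.3 0 0 0 6.7;2.4 0.3 0 0 0 6.7;2.4 0.3 0 0 0 6.7;2.4 0.3 0 0 0 6.7;2.4 0.3 0 0 0 6.7;2.4 0.3 0 0 0 6.7;2.4 0.3 0 0 0 6.7;2.4 0.3 0 0 0 6.7")

```text
time_s: 35.58
tcp_pos: [615.5, 25.2, 68.2]
orientation: [3.141, -0.055, -0.003]
wrist_force: [0.2, 0.6, -0.9]
finger_gap: 43.1
gripper_force: 41.4
```

>>> play_rows(series="2.3 0.1 0 0 0 6.6;0 0 0 0 0 0;0 0 0 0 0 0;0 0 0 0 0 0;0 0 -2 0 0 0;0 0 -2 0 0 0;0 0 -2 0 0 0;0 0 -0.6 0 0 0;0 0 0 0 0 0;0 0 0 0 0 0")

```text
time_s: 36.42
tcp_pos: [637.8, 25.9, 3.7]
orientation: [3.139, 0.115, 0.001]
wrist_force: [-0.2, -0.3, -1.2]
finger_gap: 43.5
gripper_force: 41.4
```

```bash
python3 -c "
from h import *
st()"
```

```text
t 36.42 tcp [637.8  25.9   3.7] phi -85.8 tilt [ 0.001 -0.   ] gap 43.5 F 41.4 wf [-0.2 -0.3 -1.2] q6 1.48
```

>>> play_rows(series="0 0 -0.6 0 0 0;0 0 -0.5 0 0 0;0 0 -0.3 0 0 0;0 0 -0.2 0 0 0;0 0 0 0 0 0;0 0 0 0 0 0;0 0 0 0 0 0")

```text
time_s: 37.0
tcp_pos: [638.1, 25.9, -13.1]
orientation: [3.139, 0.116, 0.001]
wrist_force: [0.3, 0.1, -1.0]
finger_gap: 43.7
gripper_force: 41.4
```

>>> play_rows(series="0 0 -0.1 0 0 0;0 0 0 0 0 0;0 0 0 0 0 0")

```text
time_s: 37.25
tcp_pos: [637.9, 25.9, -14.4]
orientation: [3.139, 0.116, -0.0]
wrist_force: [-0.5, 1.1, -2.1]
finger_gap: 43.8
gripper_force: 41.4
```

>>> play_rows(series="0 0 -0.07 0 0 0;0 0 0 0 0 0;0 0 0 0 0 0")

```text
time_s: 37.5
tcp_pos: [637.9, 25.9, -15.1]
orientation: [3.139, 0.116, -0.0]
wrist_force: [-0.3, 0.4, -1.5]
finger_gap: 43.5
gripper_force: 41.4
```

>>> play_rows(series="0 0 -0.05 0 0 0;0 0 0 0 0 0;0 0 0 0 0 0")

```text
time_s: 37.75
tcp_pos: [637.9, 25.9, -15.6]
orientation: [3.139, 0.116, -0.0]
wrist_force: [0.3, 0.1, -1.9]
finger_gap: 43.4
gripper_force: 41.4
```

>>> play_rows(series="0 0 -0.07 0 0 0;0 0 0 0 0 0;0 0 0 0 0 0")

```text
time_s: 38.0
tcp_pos: [637.9, 25.9, -16.4]
orientation: [3.139, 0.117, -0.0]
wrist_force: [0.8, -1.0, -1.9]
finger_gap: 43.5
gripper_force: 41.4
```

>>> play_rows(series="0 0 -0.05 0 0 0;0 0 0 0 0 0;0 0 0 0 0 0")

```text
time_s: 38.25
tcp_pos: [637.9, 25.9, -16.8]
orientation: [3.139, 0.116, -0.0]
wrist_force: [-0.4, -0.2, -2.0]
finger_gap: 43.4
gripper_force: 41.5
```

>>> play_rows(series="0 0 -0.04 0 0 0;0 0 0 0 0 0;0 0 0 0 0 0")

```text
time_s: 38.5
tcp_pos: [638.0, 25.9, -16.8]
orientation: [3.139, 0.116, 0.0]
wrist_force: [-2.1, 0.9, 0.7]
finger_gap: 43.5
gripper_force: 41.7
```

Contact. Release, rise, and back the arm away for a final look.

>>> play_rows(series="0 0 0 0 0 0;0 0 0 0 0 0;0 0 0 0 0 0;0 0 0 0 0 0;0 0 1 0 0 0;0 0 2 0 0 0;0 0 2.5 0 0 0;0 0 3 0 0 0;0 0 3 0 0 0;-3 0 0.5 0 0 0;-3 0 0.5 0 0 0;-3 0 0.5 0 0 0", gripper=0.72)

```text
time_s: 39.5
tcp_pos: [547.2, 25.9, 114.2]
orientation: [3.139, 0.116, 0.003]
wrist_force: [-0.1, 0.8, 0.5]
finger_gap: 61.3
gripper_force: 0.0
```

>>> play_rows(series="-3 0 0.5 0 0 0;-3 0 0.5 0 0 0;-3 0 0.5 0 0 0;-3 0 0 0 0 0;-3 0 0 0 0 0;-2 0 0 0 0 0;0 0 0 0 0 0;0 0 0 0 0 0")

```text
time_s: 40.17
tcp_pos: [378.0, 25.9, 129.0]
orientation: [3.139, 0.116, 0.005]
wrist_force: [0.6, 0.5, -0.1]
finger_gap: 61.6
gripper_force: 0.0
```

Run:
```python
from h import *
st(); p,t=snap("top","t12"); q,s=snap("side","s12")
cv2.imwrite("pics/c12.png",np.vstack([cv2.resize(t[85:250,95:460],(700,316),interpolation=2),cv2.resize(s[130:330,90:350],(360,277),interpolation=2).repeat(1,0) if 0 else np.pad(cv2.resize(s[130:330,90:350],(360,277),interpolation=2),((0,0),(0,340),(0,0)))]))
```

```text
t 40.17 tcp [378.   25.9 129. ] phi -85.8 tilt [ 0.003 -0.   ] gap 61.6 F 0.0 wf [ 0.6  0.5 -0.1] q6 1.47
```

View pics/c12.png

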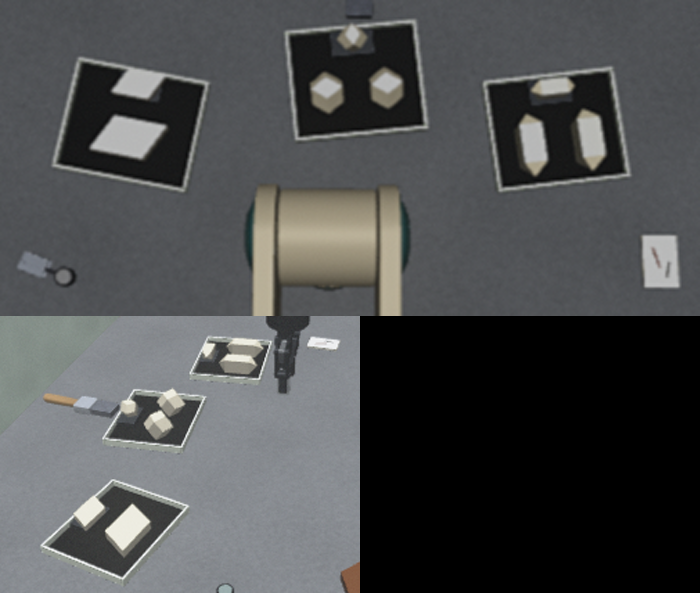

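All five crystals lie flat and apart in the right trays: gypsum left, the two garnets centre, the two scapolites right. The lens and streak plate are untouched.

```bash
python3 -c "
from workcell import job
print(job.finish_job())"
```

```text
the job is handed in; nothing more can be done
None
```

I handed the job in at about 40 s on the robot's clock, with all five crystals lying apart on the floors of their matching trays and the hand lens and streak plate left alone; the hand-in gave no verdict.

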